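# Secure the tall bottle on the shaker platform

## Task

Before the shaker is started, the tall bottle must be held: slide the clamping bar along the platform towards whichever side the tall bottle stands on, until the bottle is snug between the bar and the end fence, and lock the bar there by turning its T-knob clockwise until tight. The bottle stays upright; leave the squat jar and everything else around where they are.

Things in the scene. Friction and masses are not known exactly. Their poses are not given: they have to be found in the camera images.
- shaker: Lab shaker fixed on the bench: white body, aluminium platform 300 x 460 mm with a black mat. Origin on the bench; platform top 90 mm above it; z up, +y along the platform's length, -x towards its front rail and control panel (robot side). Steel end fences: inner faces at own y = +185 and -185 mm, 45 mm above the platform. The rail runs along own y at own x = -150 mm.
- bar (a joint): Place of the clamping bar along the shaker's own y (m): 0 mid, travel -0.12 to 0.12. The steel bar crosses the platform (own x -129 to 116 mm), 20 mm thick (faces at value +-10 mm), 6 to 30 mm above the platform; in front an aluminium carriage, 52 x 56 mm, rides the rail. Knob loose: slides with 1 to 2 N plus what it pushes; knob tight: held by a friction brake, over 15 N.
- bar_mid (a point): Point on the top edge of the bar, over the middle line (own x = 0) of the platform, 120 mm above the bench; moves with the bar.
- knob (a joint): Angle of the clamp knob (rad): 0 loose, grows clockwise seen from above, end stop at 1.35. From about 0.5 the brake bites; at 1.0 or more it counts as tight. Turning needs under 0.3 N m; it stays where left. Starts between 0 and 0.2.
- knob_grip (a point): Centre of the grip of the black T-knob on the carriage, on its axis, 163 mm above the bench. The grip is 72 mm long, 18 mm wide, 26 mm high (150 to 176 mm above the bench); carriage top at 134 mm. Own x along the 72 mm, own y across the 18 mm; at knob angle 0 own x is parallel to the shaker's own x. Gripped across its width from above it can both slide the carriage and be turned.
- bottle: The tall bottle: round glass bottle with a blank paper band and a blue cap, 80 mm in diameter, 175 mm tall, about 0.3 to 0.6 kg, upright and loose on the platform on one side of the bar. Origin at the centre of its underside, own z up.
- jar: The squat jar: round glass jar of the same make, 90 mm in diameter, 85 mm tall including its blue cap, loose on the platform on the other side of the bar. Origin at the centre of its underside, own z up.
- spray: Bystander: white spray bottle 72 mm in diameter, 185 mm tall. Origin under its centre.
- beaker: Bystander: open beaker 80 mm in diameter, 100 mm tall. Origin under its centre.
- tubs: Bystander: stack of two white tubs, 96 mm in diameter, 121 mm tall. Origin under its centre.
- tipbox: Bystander: pipette-tip box 85 x 120 x 67 mm. Origin under its centre.
Not all that is in view belongs to the job. What is shaped like the jar but orange, red or turquoise is not meant.

How it is judged:
By the outcome, as a careful person would: the job done as asked, in the order asked, and still so for the second after the job is handed in, with the robot touching nothing.
It also fails if it takes over 40 s, if anything falls off the work surface, if the arm or the gripper's body presses on something with over 40 N, if the wrist force passes 120 N, or if a joint passes its speed limit or range.

## Robot

A 7-joint arm with a two-finger parallel gripper is mounted at the origin on the work surface. World frame = base frame: x ahead of the robot, y to its left, z up, the work surface at z = 0. Lengths are in m, angles in degrees, forces in N, time in s.
With the tool pointing down it reaches from about 0.4 to 0.85 m from the base axis. Payload 10.4 kg.
Tool frame: the origin (TCP) lies on the centre line of the jaws, within the pads' length; the fingertips stand 8 mm ahead of it and the grasp point (between the pads) lies 11 mm behind it; z points along the fingers, y is the line along which they close (so a half turn about z gives the same grasp; the last joint's range is limited). The gripper opens to 87 mm and grips with 3 to 60 N. Pads are 19 mm wide; open, the fingers measure 117 mm over their backs; the gripper's body (75 mm by 190 mm) begins 51 mm behind the grasp point.
Start: joints at [-75.608, 19.034, -3.707, 83.658, 1.238, 77.344, -5.071], TCP at [0.169, 0.602, 0.231] pointing down, gripper open.
Joint ranges: [-148.97, 148.97], [-28.65, 121.19], [-84.17, 76.75], [9.2, 138.47], [-72.65, 252.65], [3.7, 117.97], [-149.18, 149.18]. Speed limits (degrees/s): [127.2, 127.2, 159.86, 159.86, 180, 180, 180].

## Interface

Orientations are given as [roll, pitch, yaw] about the fixed x, y, z axes, in that order (R = Rz(yaw) Ry(pitch) Rx(roll)).
In Python, from plant import env gives the robot as it stands.
- The arm moves only by the tool apply_moves, never from a script. Its argument "plan" is text: rows parted by semicolons, each of 6 numbers parted by spaces: the shift along the tool's x, y, z in m, then the turn, a rotation vector about the tool's x, y, z in degrees. In form: tx ty tz rx ry rz; .... A call has 1 to 8 rows; each row shifts and turns the commanded pose from where the row before left it, along the tool's axes as they then stand; what a row does not reach is not made up. A row lasts 1/12 s, in which the tool goes at most 41.7 mm and 7.16 degrees, less where a joint would pass 70% of its speed; a pose out of reach is approached as far as the arm can. A call with a gripper value outside its range is refused whole. "gripper" is the closure, from -1 (fully open) to 1 (shut), set as the call begins (left out, the last holds). The fingers move at their own pace and stop on an object; "grip_force" is the grip in N (left out, the last holds). Time passes only in rows, so rows that do not move let the fingers close. It gives the time, the measured TCP pose, the force, the opening and the grip force at its end, in the units of the state.
- env.state(): the state, without advancing time (a new reading comes with each control period).
- env.get_image(name): name is "side" or "top" or "wrist"; returns a dict with "image" (420x560x3 uint8, red, green, blue), "z_map" (420x560 float32, m along the optical axis (not along the pixel's ray), 0 where there is no reading), "fov_y" (degrees; the focal length in pixels is half the picture's height over the tangent of half this angle, whatever the lens; pixels are square), "cx", "cy" (the principal point, pixels), "position" and "orientation" of the camera in the world. Camera axes: x right, y down, z forward; pixel columns grow to the right and rows downward; lengths in m; the calibration is good to about 2 mm. A picture is of the moment at which its call begins.
- env.close_job(): hands the job in; it is judged then, once.
The state is a dict: "time_s": time; "qpos": joint angles; "joint_vel": joint speeds; "joint_torque": joint torques, N m; "tool_pos": TCP position; "orientation": TCP orientation; "wrist_force": force on the tool from outside, world axes, zero at the start; "ft_torque": the same for the moment, N m; "gripper_width": finger opening in m; "grip_force": force on a finger pad.
Only numpy, scipy, OpenCV 4.12 (cv2) and the standard library are available. Lean on these libraries where they do the work, as an engineer would, in place of code of your own. Each camera call takes 0.05 s, during which the arm holds its last target. There are 200 camera calls.

## Working session

There is one attempt and no reset: what is moved stays moved. The work goes in short steps, Python scripts to look and compute and a tool call to move; the robot and the scene stay as the last step left them, time stands still between calls to the robot, and variables do not carry over. Pictures are saved under pics/ and viewed, at most 10 in all, crops included, and the job is handed in when it is done.

Besides the shell and the picture viewer there is one more tool, called after "Request:" as name(argument=value, ...), one argument or row to a line, values as JSON. apply_moves: Moves the arm, as the interface text tells. Its arguments: {"type":"object","properties":{"plan":{"type":"string"},"gripper":{"type":"number"},"grip_force":{"type":"number"}},"required":["plan"]}

```bash
mkdir -p pics
cat > h.py <<'E'
import numpy as np, cv2
from scipy.spatial.transform import Rotation as R
from plant import env
def cam(n):
    d=env.get_image(n); return d
def rot(o):
    o=np.array(o,float)
    return o if o.shape==(3,3) else R.from_euler('xyz',o,degrees=True).as_matrix()
def cloud(d):
    h,w=d['z_map'].shape; f=h/2/np.tan(np.radians(d['fov_y']/2))
    u,v=np.meshgrid(np.arange(w),np.arange(h)); z=d['z_map']
    p=np.stack([(u-d['cx'])/f*z,(v-d['cy'])/f*z,z],-1)
    return p@rot(d['orientation']).T+np.array(d['position'])
def save(n,im): cv2.imwrite('pics/'+n,cv2.cvtColor(im,cv2.COLOR_RGB2BGR))
E
python3 - <<'E'
from h import *
import pickle
for n in ['top','side']:
    d=cam(n); save(n+'0.png',d['image']); pickle.dump(d,open(n+'.pkl','wb')); print(n,d['position'],d['orientation'],d['fov_y'])
print(env.state())
E
```

```text
top [0.44774775 0.00579155 1.11938176] [-177.71598012    0.25774743  -89.00459112] 52.78108960719015
side [-0.1033952  -0.70297962  1.00579968] [-133.78489349   -1.00601531  -37.98739778] 47.28421967044248
{'time_s': 0.1, 'qpos': array([-75.60741158,  19.06914768,  -3.70924933,  83.70048541,
         1.23635623,  77.34250207,  -5.07108394]), 'joint_vel': array([ 0.07687658, -0.07368331,  0.04562119, -0.05635261,  0.00492415,
        0.03353741, -0.07230163]), 'joint_torque': array([ 9.36543329e-04, -6.24551439e+01,  2.42049055e-02, -3.90711236e+01,
       -6.15801662e-02,  3.67326324e-02,  5.65497055e-05]), 'tool_pos': array([0.16887786, 0.60141011, 0.22983082]), 'orientation': array([-1.79927656e+02,  1.27322411e-03,  1.64315032e+02]), 'wrist_force': array([-0.94884204, -1.17287587, -0.07923239]), 'ft_torque': array([-0.02935571, -0.01404517, -0.03336927]), 'grip_force': 0.0, 'gripper_width': 0.08689064450290616}
```

View pics/top0.png

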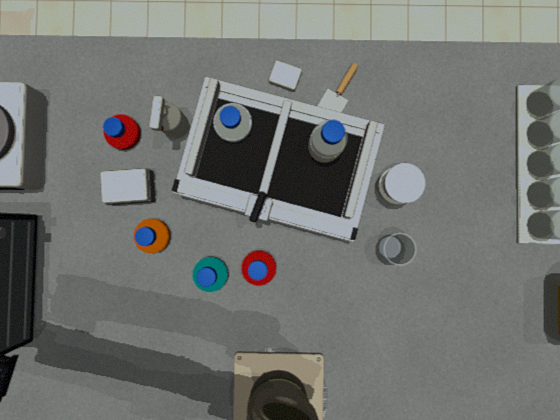

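View pics/side0.png

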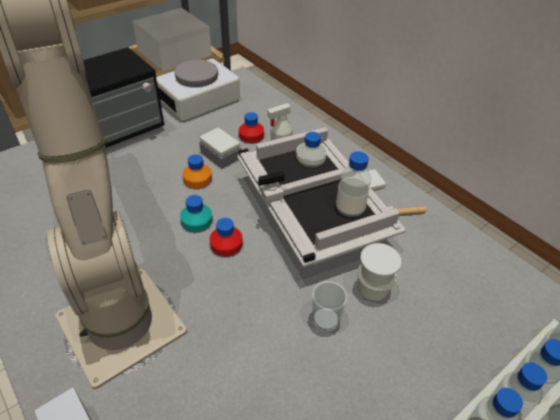

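The top view shows the shaker centred near (280,158). On its right is a tall bottle, cap (333,131), and on its left a squat jar, cap (230,117). The bar runs from (286,103) to (262,200) and the black knob is at (258,206).

Candidates for the bottle:
- Clear bottle at (328,140)
- Clear jar at (232,120)
- Red at (121,131) and (259,268)
- Orange at (151,236)
- Turquoise at (210,273)
- Spray at (170,115)

The side view shows the bottle at (328,140) is the tall one, so it is my choice. I'll check it in a crop.

Run:
```python
from h import *
import pickle
d=pickle.load(open('top.pkl','rb')); P=cloud(d)
save('crop.png',cv2.resize(d['image'][70:250,165:395],None,fx=3.4,fy=3.3,interpolation=cv2.INTER_CUBIC))
im=d['image'].astype(int)
reg=np.zeros(im.shape[:2],bool); reg[70:250,165:395]=1
dark=(im.max(-1)<60)&reg
k=dark&(P[...,2]>.145)&(P[...,2]<.19)
q=P[k]; print('knob n',len(q),np.median(q,0))
c,s,a=cv2.minAreaRect(q[:,:2].astype(np.float32)); print(c,s,a); print(cv2.boxPoints((c,s,a)))
# platform plate / body: points z 0.08..0.1
m=reg&(P[...,2]>.08)&(P[...,2]<.1); q=P[m]
print('plat',cv2.minAreaRect(q[:,:2].astype(np.float32)))
# bar-height & fences
b=reg&(P[...,2]>.115)&(P[...,2]<.139);
for lab in range(1):
    n,l,st,ce=cv2.connectedComponentsWithStats(b.astype(np.uint8))
    for i in range(1,n):
        if st[i,4]>40:
            q=P[l==i]; print(i,st[i],cv2.minAreaRect(q[:,:2].astype(np.float32)),np.median(q[:,2]))
t=reg&(P[...,2]>.2); q=P[t]; print('tall',len(q),q.mean(0), cv2.minEnclosingCircle(q[:,:2].astype(np.float32)),q[:,2].max())
blue=reg&(im[...,2]>im[...,0]+60); n,l,st,ce=cv2.connectedComponentsWithStats(blue.astype(np.uint8))
for i in range(1,n):
    if st[i,4]>40: q=P[l==i]; q=q[q[:,2]>np.percentile(q[:,2],95)-.004]; print('cap',ce[i],q.mean(0),cv2.minEnclosingCircle(q[:,:2].astype(np.float32)))
```

```text
knob n 245 [0.4908219  0.05302096 0.17392163]
(0.571986734867096, 0.07605639100074768) (0.23563797771930695, 0.047157131135463715) 15.629371643066406
[[0.4521718  0.0670211 ]
 [0.46487653 0.02160762]
 [0.69180167 0.08509168]
 [0.67909694 0.13050516]]
plat ((0.6071006059646606, -0.0074516236782073975), (0.6033058166503906, 0.30023571848869324), 75.81346130371094)
1 [184  78  35  97 978] ((0.6773954033851624, 0.19272030889987946), (0.02152956835925579, 0.2336234599351883), 75.9533920288086) 0.13321570717226672
2 [259 100  32  94 768] ((0.6350435018539429, 0.016614854335784912), (0.0200481116771698, 0.22832494974136353), 75.87836456298828) 0.1188489208070721
3 [165 103  10  23 157] ((0.7080720067024231, 0.2693172097206116), (0.021795570850372314, 0.05333925038576126), 89.72216033935547) 0.12388806544997466
4 [213 103  38  38 731] ((0.6918086409568787, 0.12092876434326172), (0.08990345150232315, 0.08902939409017563), 1.2721080780029297) 0.1255372493831537
5 [343 120  34  98 953] ((0.5825601816177368, -0.18530979752540588), (0.020987527444958687, 0.23481503129005432), 75.76673126220703) 0
[... 323 characters left out ...]
244 194  13  22 142] ((0.4937669634819031, 0.0730532854795456), (0.017026342451572418, 0.05212032049894333), 71.16958618164062) 0.13239458119699632
9 [257 198  15  23 186] ((0.4831562042236328, 0.03553960472345352), (0.021567080169916153, 0.052517905831336975), 69.78429412841797) 0.13256110065211874
tall 1164 [ 0.60645462 -0.08293987  0.36543935] ((0.554232120513916, -0.06448949128389359), 0.12768663465976715) 1.1193817626959732
cap [229.56676558 115.97329377] [0.69181291 0.11970993 0.17449404] ((0.6916620135307312, 0.11926314234733582), 0.02281208150088787)
cap [332.88968825 130.86091127] [ 0.64012304 -0.10179231  0.26928652] ((0.5534244775772095, -0.05578036606311798), 0.12240560352802277)
```

View pics/crop.png

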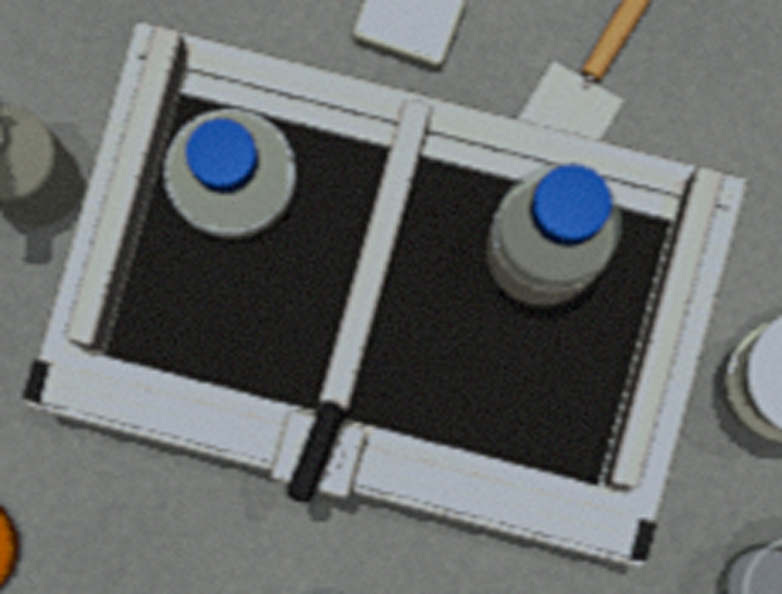

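The crop confirms it. The tall bottle is at crop (555,230), on the right (shaker −y) side, and the jar is at (230,170). The knob runs from (300,495) to (333,405), so it has already turned a few degrees. Next I refine the knob and bottle positions.

```bash
cat >> h.py <<'E'
F0=np.array([.6774,.1927]);F1=np.array([.5826,-.1853]);O=(F0+F1)/2
yh=(F0-F1)/np.linalg.norm(F0-F1); xh=np.array([yh[1],-yh[0]])
def own(p): p=np.array(p)[:2]-O; return np.array([p@xh,p@yh])
def totool(p):
    s=env.state(); return rot(s['orientation']).T@(np.array(p)-s['tool_pos'])
E
python3 - <<'E'
from h import *
import pickle
d=pickle.load(open('top.pkl','rb')); P=cloud(d); im=d['image'].astype(int)
k=np.zeros(im.shape[:2],bool);k[185:225,240:275]=1
k&=(P[...,2]>.165)&(P[...,2]<.185)
q=P[k]; c=cv2.minAreaRect(q[:,:2].astype(np.float32)); w,v=np.linalg.eigh(np.cov(q[:,:2].T)); v=v[:,1]; v=v*np.sign(v[0])
print(len(q),q.mean(0),c,'yaw',np.degrees(np.arctan2(v[1],v[0])),'own',own(c[0]),'shaker yaw',np.degrees(np.arctan2(xh[1],xh[0])))
t=np.zeros_like(k);t[100:170,300:360]=1; t&=(P[...,2]>.255)&(P[...,2]<.275); q=P[t]; e=cv2.minEnclosingCircle(q[:,:2].astype(np.float32)); print('bottle',e,own(e[0]))
print(totool([*c[0],.231]))
E
```

```text
253 [0.48844318 0.05343795 0.17363641] ((0.48842763900756836, 0.0537167489528656), (0.01809077151119709, 0.07180863618850708), 70.16646575927734) yaw -19.824317496739987 own [-0.14948676  0.0140754 ] shaker yaw -14.079033437202703
bottle ((0.6407166719436646, -0.10210424661636353), 0.024087361991405487) [ 0.0361327  -0.10001906]
[-0.45571837 -0.44091025 -0.00060234]
```

Request:
apply_moves(
  plan="-0.0285 -0.0275 0 0 0 0;-0.0285 -0.0275 0 0 0 0;-0.0285 -0.0275 0 0 0 0;-0.0285 -0.0275 0 0 0 0;-0.0285 -0.0275 0 0 0 0;-0.0285 -0.0275 0 0 0 0;-0.0285 -0.0275 0 0 0 0;-0.0285 -0.0275 0 0 0 0",
  gripper=-1,
)

```text
time_s: 0.77
tool_pos: [0.3295, 0.3263, 0.2304]
orientation: [180.0, -0.0, 164.3]
wrist_force: [1.2, 0.1, -0.4]
gripper_width: 0.0875
grip_force: 0.0
```

Request:
apply_moves(
  plan="-0.0285 -0.0275 0 0 0 0;-0.0285 -0.0275 0 0 0 0;-0.0285 -0.0275 0 0 0 0;-0.0285 -0.0275 0 0 0 0;-0.0285 -0.0275 0 0 0 0;-0.0285 -0.0275 0 0 0 0;-0.0285 -0.0275 0 0 0 0;0 0 0 0 0 0",
)

```text
time_s: 1.43
tool_pos: [0.4716, 0.0815, 0.2307]
orientation: [-179.9, 0.1, 163.8]
wrist_force: [-0.1, -0.9, -0.0]
gripper_width: 0.0873
grip_force: 0.0
```

Run:
```python
from h import *
s=env.state();print(s['time_s'],s['tool_pos'],s['orientation'],s['qpos'],totool([.4884,.0535,.155]))
```

```text
1.4333 [0.4716021  0.08147466 0.23066495] [-1.79918735e+02  1.03677819e-01  1.63782780e+02] [-41.39667464  -0.76376492  26.07822931 106.32300245   0.47698941
  74.31767273  58.33363443] [-0.02380531 -0.02206283  0.07573951]
```

Request:
apply_moves(
  plan="-0.012 -0.011 0 0 0 1.8;-0.012 -0.011 0 0 0 1.8;0 0 0.02 0 0 0;0 0 0.02 0 0 0;0 0 0.02 0 0 0;0 0 0.012 0 0 0;0 0 0.004 0 0 0;0 0 0 0 0 0",
)

```text
time_s: 2.1
tool_pos: [0.4854, 0.0607, 0.1537]
orientation: [-179.9, -0.1, 160.7]
wrist_force: [-0.8, 0.3, 0.2]
gripper_width: 0.0872
grip_force: 0.0
```

Run:
```python
from h import *
s=env.state();print(s['time_s'],s['tool_pos'],s['orientation'],s['wrist_force'],totool([.4884,.0535,.155]))
d=cam('wrist'); save('w1.png',d['image'])
```

```text
2.1 [0.4853793  0.06073017 0.15369425] [-1.79919912e+02 -7.58366875e-02  1.60672161e+02] [-0.83544351  0.30108202  0.17303497] [-0.00524171 -0.00582474 -0.00130455]
```

View pics/w1.png

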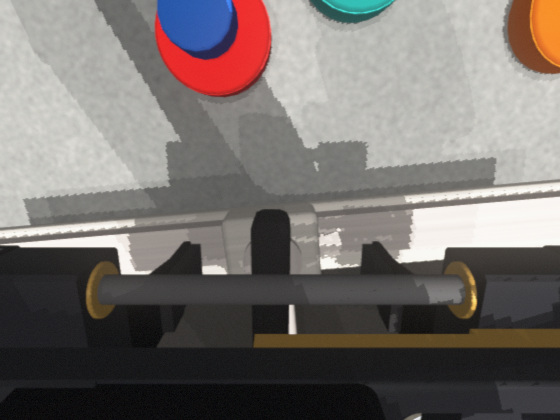

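The wrist view shows the knob (270,260) between the two fingers (185,290) and (380,290), a little off centre. I'll centre on it and close.

Request:
apply_moves(
  plan="-0.005 -0.006 0 0 0 0.5;0 0 0 0 0 0;0 0 0 0 0 0;0 0 0 0 0 0;0 0 0 0 0 0;0 0 0 0 0 0",
  gripper=1,
  grip_force=30,
)

```text
time_s: 2.65
tool_pos: [0.4885, 0.0539, 0.1547]
orientation: [180.0, 0.0, 160.2]
wrist_force: [0.7, -0.0, 0.8]
gripper_width: 0.0549
grip_force: 0.0
```

Request:
apply_moves(
  plan="0 0 0 0 0 0;0 0 0 0 0 0;0 0 0 0 0 0",
)

```text
time_s: 2.9
tool_pos: [0.4885, 0.0538, 0.1546]
orientation: [180.0, -0.0, 160.2]
wrist_force: [-0.2, 0.4, 1.1]
gripper_width: 0.0349
grip_force: 0.0
```

Run:
```python
from h import *
s=env.state();print(s,own(s['tool_pos']))
Rt=rot(s['orientation']).T; print('own -y in tool', Rt@np.r_[-yh,0], own(s['tool_pos']))
```

```text
{'time_s': 2.9, 'qpos': array([-38.48100776,   5.25528386,  28.50192045, 110.45770824,
        -2.77363031,  64.94377074,  61.31389958]), 'joint_vel': array([-0.04712479,  0.08014537, -0.02294719,  0.06842796,  0.01356697,
       -0.09958955, -0.10892709]), 'joint_torque': array([-3.18260754e-03, -3.67144203e+01,  1.84926443e+00, -3.61363363e+01,
        1.02981162e-02,  8.73246719e-02, -5.70232551e-04]), 'tool_pos': array([0.48846069, 0.05382891, 0.15455597]), 'orientation': array([ 1.79992097e+02, -1.08133440e-03,  1.60218807e+02]), 'wrist_force': array([-0.2070155 ,  0.43785209,  1.06128777]), 'ft_torque': array([-0.02416906, -0.02884404,  0.01544645]), 'grip_force': 0.0, 'gripper_width': 0.03490589553460041} [-0.14948198  0.01419223]
own -y in tool [-9.93572574e-02 -9.95051816e-01 -1.39128820e-04] [-0.14948198  0.01419223]
```

Request:
apply_moves(
  plan="0 0 0 0 0 0;0 0 0 0 0 0;0 0 0 0 0 0;0 0 0 0 0 0;0 0 0 0 0 0",
)

```text
time_s: 3.32
tool_pos: [0.4885, 0.0538, 0.1545]
orientation: [180.0, 0.0, 160.2]
wrist_force: [0.3, 1.6, 0.2]
gripper_width: 0.0179
grip_force: 30.0
```

Request:
apply_moves(
  plan="-0.0002 -0.002 0 0 0 0;-0.0005 -0.005 0 0 0 0;-0.0007 -0.007 0 0 0 0;-0.0008 -0.008 0 0 0 0;-0.0008 -0.008 0 0 0 0;-0.0008 -0.008 0 0 0 0;-0.0008 -0.008 0 0 0 0;-0.0006 -0.006 0 0 0 0",
)

```text
time_s: 3.98
tool_pos: [0.4754, 0.0018, 0.1545]
orientation: [180.0, -0.0, 160.2]
wrist_force: [0.6, 1.2, -0.2]
gripper_width: 0.0182
grip_force: 30.0
```

Run:
```python
from h import *
s=env.state();print(s['time_s'],s['tool_pos'],s['orientation'],s['wrist_force'],s['gripper_width'],s['grip_force'],own(s['tool_pos']))
```

```text
3.9833 [0.47535772 0.00181942 0.15453911] [ 1.79996968e+02 -1.42242583e-02  1.60159803e+02] [ 0.63702257  1.22290999 -0.2251695 ] 0.018160300797356893 29.99995007092366 [-0.14953952 -0.03944238]
```

Request:
apply_moves(
  plan="-0.0002 -0.002 0 0 0 0;-0.0002 -0.002 0 0 0 0;-0.0002 -0.002 0 0 0 0;-0.0002 -0.002 0 0 0 0;-0.0002 -0.002 0 0 0 0;-0.0002 -0.002 0 0 0 0;-0.0002 -0.002 0 0 0 0;-0.0002 -0.002 0 0 0 0",
)

```text
time_s: 4.65
tool_pos: [0.4719, -0.0121, 0.1545]
orientation: [180.0, -0.0, 160.2]
wrist_force: [-0.8, 4.9, 1.3]
gripper_width: 0.0177
grip_force: 30.0
```

Request:
apply_moves(
  plan="-0.0002 -0.002 0 0 0 0;-0.0002 -0.002 0 0 0 0;-0.0002 -0.002 0 0 0 0;-0.0002 -0.002 0 0 0 0;-0.0002 -0.002 0 0 0 0;-0.0002 -0.002 0 0 0 0;-0.0002 -0.002 0 0 0 0;-0.0002 -0.002 0 0 0 0",
)

```text
time_s: 5.32
tool_pos: [0.4678, -0.0283, 0.1545]
orientation: [180.0, -0.0, 160.2]
wrist_force: [-1.6, 4.5, 1.8]
gripper_width: 0.0176
grip_force: 30.0
```

Run:
```python
from h import *
s=env.state();print(s['time_s'],s['tool_pos'],s['orientation'],s['wrist_force'],own(s['tool_pos']))
d=cam('side'); save('s1.png',d['image'])
P=cloud(cam('top')); t=np.zeros(P.shape[:2],bool);t[100:180,295:370]=1; t&=(P[...,2]>.255)&(P[...,2]<.275); q=P[t]; e=cv2.minEnclosingCircle(q[:,:2].astype(np.float32)); print('bottle',e,own(e[0]))
```

```text
5.3167 [ 0.46778478 -0.02825113  0.15451638] [ 1.79995027e+02 -1.76305784e-02  1.60213145e+02] [-1.64493373  4.45738395  1.76075269] [-0.14957002 -0.07045185]
bottle ((0.6368370056152344, -0.12355950474739075), 0.023824861273169518) [ 0.03758879 -0.1217736 ]
```

View pics/s1.png

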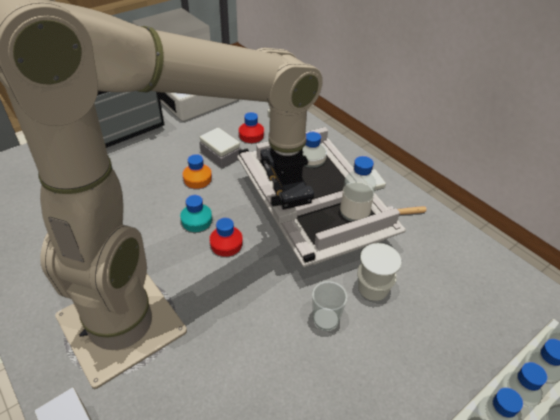

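The side view shows the bottle upright at (358,190) and sliding with the bar. About 24 mm is left.

Request:
apply_moves(
  plan="-0.0002 -0.002 0 0 0 0;-0.0002 -0.002 0 0 0 0;-0.0002 -0.002 0 0 0 0;-0.0002 -0.002 0 0 0 0;-0.0002 -0.002 0 0 0 0;-0.0002 -0.002 0 0 0 0;-0.0002 -0.002 0 0 0 0;-0.0002 -0.002 0 0 0 0",
)

```text
time_s: 6.08
tool_pos: [0.4639, -0.0436, 0.1545]
orientation: [180.0, -0.0, 160.2]
wrist_force: [-2.8, 4.7, 1.7]
gripper_width: 0.0176
grip_force: 30.0
```

Request:
apply_moves(
  plan="-0.0001 -0.0015 0 0 0 0;-0.0001 -0.001 0 0 0 0;-0.0001 -0.001 0 0 0 0;-0.0001 -0.001 0 0 0 0;0 -0.0005 0 0 0 0;0 0 0 0 0 0",
)

```text
time_s: 6.58
tool_pos: [0.4626, -0.0486, 0.1545]
orientation: [180.0, -0.0, 160.2]
wrist_force: [-2.3, 3.0, 2.3]
gripper_width: 0.0177
grip_force: 30.0
```

Run:
```python
from h import *
s=env.state();print(s['time_s'],s['tool_pos'],s['orientation'],s['wrist_force'],own(s['tool_pos']))
```

```text
6.5833 [ 0.46264629 -0.04862888  0.15451126] [ 1.79996887e+02 -7.93918404e-03  1.60205164e+02] [-2.28174093  2.98146524  2.33984031] [-0.14959706 -0.09146746]
```

Request:
apply_moves(
  plan="-0.0001 -0.001 0 0 0 0;-0.0001 -0.001 0 0 0 0;0 -0.0005 0 0 0 0;0 -0.0005 0 0 0 0;0 0 0 0 0 0",
)

```text
time_s: 7.0
tool_pos: [0.4619, -0.0515, 0.1545]
orientation: [180.0, 0.0, 160.2]
wrist_force: [-2.2, 4.1, 0.6]
gripper_width: 0.018
grip_force: 30.0
```

Request:
apply_moves(
  plan="0 -0.0005 0 0 0 0;0 -0.0005 0 0 0 0;0 0 0 0 0 0",
)

```text
time_s: 7.25
tool_pos: [0.4618, -0.0518, 0.1545]
orientation: [179.9, 0.0, 160.2]
wrist_force: [-0.4, 5.5, 0.0]
gripper_width: 0.0176
grip_force: 30.0
```

Request:
apply_moves(
  plan="0 -0.0005 0 0 0 0;0 -0.0005 0 0 0 0;0 0 0 0 0 0;0 0 0 0 0 0",
)

```text
time_s: 7.58
tool_pos: [0.4618, -0.0519, 0.1546]
orientation: [179.9, 0.0, 160.3]
wrist_force: [2.0, 10.2, -0.5]
gripper_width: 0.0179
grip_force: 30.0
```

Run:
```python
from h import *
for i in range(3):
    P=cloud(cam('top')); s=env.state();print(s['time_s'],s['wrist_force'],own(s['tool_pos']),s['qpos'])
t=np.zeros(P.shape[:2],bool);t[100:180,295:370]=1; t&=(P[...,2]>.255)&(P[...,2]<.275); q=P[t]; e=cv2.minEnclosingCircle(q[:,:2].astype(np.float32)); print('bottle',e,own(e[0]))
```

```text
7.6333 [ 1.22605003  9.36254648 -2.18452439] [-0.14965211 -0.09484157] [-32.14994328   1.09619755  33.76500947 114.27786238  -0.77109323
  64.74956338  72.22416879]
7.6833 [ 1.4955382   9.30323789 -1.95809291] [-0.1496625  -0.09486581] [-32.15021368   1.09677047  33.76764529 114.27930311  -0.77070602
  64.74954541  72.22377653]
7.7333 [ 1.61823682  8.94807104 -2.51432615] [-0.14967122 -0.09488759] [-32.14803081   1.09466095  33.76688154 114.28063501  -0.76890101
  64.74992528  72.2256045 ]
bottle ((0.6328195929527283, -0.14638827741146088), 0.02387041598558426) [ 0.03924538 -0.1448939 ]
```

The bar is snug: it has stalled at −0.0949 with about 9 N of push, and the bottle is at y = −0.145. Now I turn the knob clockwise.

Request:
apply_moves(
  plan="0 0 0 0 0 6;0 0 0 0 0 6;0 0 0 0 0 6;0 0 0 0 0 6;0 0 0 0 0 6;0 0 0 0 0 0",
)

```text
time_s: 8.23
tool_pos: [0.4616, -0.0522, 0.1546]
orientation: [179.9, -0.0, 129.9]
wrist_force: [0.2, 8.3, -0.5]
gripper_width: 0.0178
grip_force: 30.0
```

Request:
apply_moves(
  plan="0 0 0 0 0 6;0 0 0 0 0 6;0 0 0 0 0 6;0 0 0 0 0 6;0 0 0 0 0 6;0 0 0 0 0 6;0 0 0 0 0 0;0 0 0 0 0 0",
)

```text
time_s: 8.9
tool_pos: [0.4614, -0.0524, 0.1547]
orientation: [180.0, -0.1, 94.2]
wrist_force: [-2.2, 9.5, 3.2]
gripper_width: 0.0179
grip_force: 30.0
```

Run:
```python
from h import *
s=env.state();print(s['time_s'],s['orientation'],s['wrist_force'],s['ft_torque'],own(s['tool_pos']),s['gripper_width'])
```

```text
8.9 [ 1.79977938e+02 -6.41088625e-02  9.42140863e+01] [-2.19059987  9.48785484  3.17985806] [ 1.6657637   0.54193386 -0.03118165] [-0.14988779 -0.09545862] 0.017946818105500265
```

Request:
apply_moves(
  plan="0.001 0 0 0 0 0;0 0 0 0 0 0;0 0 0 0 0 0",
)

```text
time_s: 9.15
tool_pos: [0.4614, -0.0523, 0.1547]
orientation: [180.0, -0.0, 94.2]
wrist_force: [-1.0, 4.5, 3.7]
gripper_width: 0.0176
grip_force: 30.0
```

Request:
apply_moves(
  plan="0 0 0 0 0 0;0 0 0 0 0 0;0 0 0 0 0 0;0 0 0 0 0 0;0 0 0 0 0 0;0 0 0 0 0 0;0 0 0 0 0 0;0 0 0 0 0 0",
  gripper=-0.2,
)

```text
time_s: 9.82
tool_pos: [0.4611, -0.0524, 0.1545]
orientation: [-180.0, -0.0, 94.2]
wrist_force: [0.5, 0.6, 0.3]
gripper_width: 0.0514
grip_force: 0.0
```

Request:
apply_moves(
  plan="0 0 -0.01 0 0 0;0 0 -0.02 0 0 0;0 0 -0.03 0 0 0;0 0 -0.035 0 0 0;0 0 -0.035 0 0 0;0 0 -0.02 0 0 0;0 0 0 0 0 0",
)

```text
time_s: 10.4
tool_pos: [0.4628, -0.0526, 0.3097]
orientation: [179.6, -0.1, 94.2]
wrist_force: [-0.2, 0.0, -0.4]
gripper_width: 0.0523
grip_force: 0.0
```

Request:
apply_moves(
  plan="0.035 0 0 0 0 0;0.035 0 0 0 0 0;0.035 0 0 0 0 0;0.035 0 0 0 0 0;0.035 0 0 0 0 0;0.035 0 0 0 0 0;0.035 0 0 0 0 0;0.02 0 0 0 0 0",
)

```text
time_s: 11.07
tool_pos: [0.4403, 0.2158, 0.3044]
orientation: [-180.0, -0.0, 94.4]
wrist_force: [-0.4, -0.1, 0.3]
gripper_width: 0.0518
grip_force: 0.0
```

Run:
```python
from h import *
s=env.state();print(s['time_s'],s['tool_pos'],s['wrist_force'])
d=cam('top'); P=cloud(d); save('t2.png',cv2.resize(d['image'][70:250,165:395],None,fx=3.4,fy=3.3))
k=np.zeros(P.shape[:2],bool);k[195:245,255:310]=1
k&=(P[...,2]>.165)&(P[...,2]<.185); q=P[k]; c=cv2.minAreaRect(q[:,:2].astype(np.float32)); print(len(q),c,own(c[0]))
t=np.zeros(P.shape[:2],bool);t[100:180,295:370]=1; t&=(P[...,2]>.255)&(P[...,2]<.275); q=P[t]; e=cv2.minEnclosingCircle(q[:,:2].astype(np.float32)); print('bottle',e,own(e[0]))
```

```text
11.0667 [0.44031009 0.21582495 0.30435106] [-0.37159266 -0.07906163  0.307347  ]
172 ((0.46104395389556885, -0.040111757814884186), (0.01793167181313038, 0.047012392431497574), 1.1708102226257324) [-0.15322314 -0.08359596]
bottle ((0.6327988505363464, -0.1470753401517868), 0.02404789626598358) [ 0.0393924  -0.14556537]
```

View pics/t2.png

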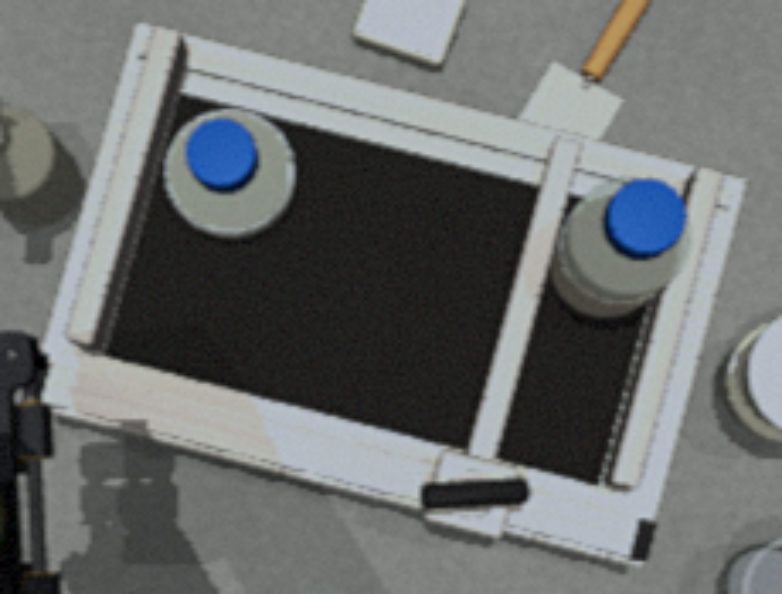

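The picture shows the bottle upright between the bar and the fence at (615,250), and the knob turned about 72° at (475,493). The jar hasn't moved from (230,170) and the robot is clear of everything.

```bash
python3 -c "
from plant import env
print(env.close_job())"
```

```text
the job is handed in; nothing more can be done
None
```

The tall bottle stands upright and snug between the clamping bar and the −y end fence, the T-knob is turned clockwise to about 1.25 rad (tight counts from 1.0), the jar has not moved, and the job was handed in at about 11 s; I was not shown a verdict.

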